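# Bed a pattern plate under the embossing roller

### The job

Lay the brass pattern plate face up and flat in the recess of the embossing bed. Then roll the wooden roller along the bed from above with a flat hand, without lifting or flinging it, and keep leaning on it with about one to two kilograms as it rolls over the plate, so that the plate is bedded. Finish with the roller lying still on the plate, square against both red stop blocks, let go, and leave the tin, the mallet and the stack of coasters where they are.

Things in the scene. Friction and masses are not known exactly. Their poses are not given: they have to be found in the camera images.
- bed: Fixed dark steel embossing bed, 315 x 190, x from -150 to 165. Origin on the bench surface; x along the rolling direction towards the red stop blocks, y across, z up. Level dark deck at z = 20, light grey recess. Low aluminium side rails (y = 85 to 95, either side) and rear lip (x = -150 to -140), tops at z = 28.
- recess (a point): Centre of the floor of the plate's recess, at (92, 0, 12) in the bed's frame, same axes. Recess 65 (x) x 155 (y), 8 deep. Finger notches at the same floor level open the middle of both long sides: near side 56 wide (y), 29 long; far side 64 wide, passing between the stop blocks to the bed's end.
- stop (a point): Point midway between the two red stop blocks, on the plane of their faces at deck level: (130, 0, 20) in the bed's frame, same axes. The blocks reach from 32 to 85 either side of it in y and stand 38 above the deck; the gap between them is 64.
- roller: Loose beech roller with brass end bands, a plain cylinder 60 in diameter, 120 long, about 0.45 kg, lying across the bed near its rear end; top at 80 above the bench. Origin at its centre, its own y along its axis (x and z turn as it rolls). It rolls easily on the deck and stays where it is left. Against the stop blocks its centre is at x = 100, z = 50 in the bed's frame.
- plate: Loose brass pattern plate 60 (x) x 150 (y) x 8 thick, about 0.25 kg, lying flat on the bench face up (copper dots on the face) to the left or right of the bed. Origin at the centre of its underside, z up. Either way round fits. When seated its face is flush with the deck.
- tin: Bystander: round blue tin, 92 in diameter, 37 high, on the other side of the bed from the plate. Origin at the centre of its underside.
- mallet: Bystander: mallet with white plastic head and dark wooden handle lying beyond the bed, 225 long (its x, from -65 at the handle's end to 160 at the head's face), head 58 in diameter. Origin on the bench under the handle.
- coasters: Bystander: stack of five round coasters beyond the bed, 84 in diameter, 31 high. Origin at the centre of its underside.
There are look-alikes about, which are no part of the job. Leave any black or green look-alike of the roller alone.

How it is judged (in metres and radians):
On the way, in this order (a step that is already met when the one before it is completed fails the run):
1. The plate lies seated in the recess while the roller is still short of it (z of plate in the frame of bed between 0.0095 and 0.0145 m and x of plate in the frame of bed between 0.0875 and 0.0965 m and y of plate in the frame of bed between -0.005 and 0.005 m and angle between plate's own z axis and vertical below 0.06 rad and x of roller in the frame of bed below 0.04 m), for 0.2 s.
2. The roller has turned by rolling (at least about 70 degrees) on the deck before the plate (angle between roller's own z axis and vertical above 1.2 rad and x of roller in the frame of bed below 0.06 m).
3. The roller rolls on the plate while pressed down: more than 9 N between roller and plate (its own weight is at most 5.3 N) for 0.2 s while turning (contact force between roller and plate above 9 N and angular speed of roller above 0.2 rad/s), for 0.2 s.
At the end, for the whole second after the job is handed in: The plate lies flat in the recess (within 2.5 mm of the floor, face up) and the roller rests on it against both stop blocks (gap under 3.5 mm, square within 3.4 degrees), still and let go (z of plate in the frame of bed between 0.0095 and 0.0145 m and x of plate in the frame of bed between 0.0875 and 0.0965 m and y of plate in the frame of bed between -0.005 and 0.005 m and angle between plate's own z axis and vertical below 0.06 rad and x of roller in the frame of bed above 0.0965 m and z of roller in the frame of bed between 0.047 and 0.053 m and angle between the y axis of roller and the y axis of bed, either way round below 0.06 rad and linear speed of each of roller, plate below 0.01 m/s and angular speed of roller below 0.2 rad/s); the robot touches nothing.
It fails at once if The roller is lifted more than 15 mm off the bed (z of roller in the frame of bed above 0.065 m).
It fails at once if The roller is flung (faster than 0.3 m/s) (linear speed of roller above 0.3 m/s).
It fails at once if The tin is moved more than 15 mm (distance of tin from where it was at the start of the episode above 0.015 m).
It fails at once if The mallet is moved more than 15 mm (distance of mallet from where it was at the start of the episode above 0.015 m).
It fails at once if The coasters is moved more than 15 mm (distance of coasters from where it was at the start of the episode above 0.015 m).
It also fails if it takes over 72 s, if anything falls off the work surface, if the arm or the gripper's body presses on something with over 40 N, if the wrist force passes 120 N, or if a joint passes its speed limit or range.

### The arm

A 6-joint arm with a two-finger parallel gripper is mounted at the origin on the work surface. World frame = base frame: x ahead of the robot, y to its left, z up, the work surface at z = 0. Lengths are in mm, angles in rad, forces in N, time in s.
With the tool pointing down it reaches from about 275 to 1000 mm from the base axis. Payload 8.4 kg.
Tool frame: the origin (TCP) lies midway between the tips of the shut fingers; the grasp point (between the pads) lies 19 mm behind it (r.grip_point_offset is the distance from the TCP to the grasp point, in mm); z points along the fingers, y is the line along which they close (so a half turn about z gives the same grasp; the last joint's range is limited). The gripper opens to 85 mm and grips with 20 to 120 N. Pads are 22 mm wide; open, the fingers measure 114 mm over their backs; the gripper's body (76 mm by 85 mm) begins 54 mm behind the grasp point. The pads swing forward as they close: fully open they stand 13 mm farther back than shut.
Start: joints at [1.169, 0.353, 1.633, -0, 1.155, -0.002], TCP at [243.27, 575.715, 231.281] pointing down, gripper open.
Joint ranges: [-2.63, 2.63], [-0.92, 2.1], [0.06, 2.66], [-1.3, 4.44], [0, 2.69], [-3.02, 3.02]. Speed limits (rad/s): [2.22, 2.22, 2.79, 3.14, 3.14, 3.14].

### API

Orientations are given as [roll, pitch, yaw] about the fixed x, y, z axes, in that order (R = Rz(yaw) Ry(pitch) Rx(roll)).
In Python, from rig import r gives the robot as it stands. The module is installed in compiled form; this text tells all that it offers.
- The arm moves only by the shell command python3 -m creep 'ROWS' [FORCE]. ROWS is text: rows parted by semicolons, each of 7 numbers parted by spaces: the turn, a rotation vector about the tool's x, y, z in degrees, then the shift along the tool's x, y, z in m, then the closure in counts, from 0 (fully open) to 255 (shut). A call has 1 to 8 rows; each row is the pose to reach, as a shift and turn from the pose commanded when the call began, along the tool's axes at that moment; what a row does not reach only later rows make up. A row lasts 1/8 s, in which the tool goes at most 62.5 mm and 10.7 degrees, less where a joint would pass 70% of its speed; a pose out of reach is approached as far as the arm can. A call with a gripper value outside its range is refused whole. The fingers move at their own pace and stop on an object; FORCE is the grip in N (left out, the last holds). Time passes only in rows, so rows that repeat a pose let the fingers close. It gives the time, the measured TCP pose, the force, the opening and the grip force at its end, in the units of the state.
- r.sense(): the state, without advancing time (a new reading comes with each control period).
- r.grab_frame(name): name is "scene" or "top" or "wrist"; returns a dict with "img" (384x512x3 uint8, red, green, blue), "range_z" (384x512 float32, mm along the optical axis (not along the pixel's ray), 0 where there is no reading), "K" (3x3 intrinsics, pixels), "world_from_camera" (4x4, takes a point from camera to world coordinates). Camera axes: x right, y up, looking along -z (the intrinsics and any distortion apply to the point x, -y, -z); pixel columns grow to the right and rows downward; lengths in mm; the calibration is good to about 2 mm. A picture is of the moment at which its call begins.
- r.sign_off(): hands the job in; it is judged then, once.
The state is a dict: "clock": time; "qpos": joint angles; "qvel": joint speeds; "joint_efforts": joint torques, N m; "eef_pos": TCP position; "tcp_rot": TCP orientation; "contact_force": force on the tool from outside, world axes, zero at the start; "wrist_torque": the same for the moment, N m; "opening": opening from 0.0 (shut) to 1.0 (fully open); "grasp_force": force on a finger pad.
Only numpy, scipy, OpenCV 4.12 (cv2) and the standard library are available. Lean on these libraries where they do the work, as an engineer would, in place of code of your own. Each camera call takes 0.05 s, during which the arm holds its last target. There are 200 camera calls.

## Working session

There is one attempt and no reset: what is moved stays moved. The work goes in short steps, Python scripts to look and compute and a shell command to move; the robot and the scene stay as the last step left them, time stands still between calls to the robot, and variables do not carry over. Pictures are saved under pics/ and viewed, at most 10 in all, crops included, and the job is handed in when it is done.

```bash
mkdir -p pics
cat > h.py <<'E'
import numpy as np, cv2
from rig import r
from scipy.spatial.transform import Rotation as R
def grab(n,fn):
    f=r.grab_frame(n); np.savez(f'pics/{fn}.npz',**f); cv2.imwrite(f'pics/{fn}.png',f['img'][:,:,::-1]); return f
def load(fn): return np.load(f'pics/{fn}.npz')
def cloud(f):
    z=f['range_z'].astype(float);K=f['K'];T=f['world_from_camera']
    v,u=np.mgrid[:z.shape[0],:z.shape[1]]
    p=np.stack([(u-K[0,2])*z/K[0,0],-(v-K[1,2])*z/K[1,1],-z],-1)
    P=p@T[:3,:3].T+T[:3,3]; P[z==0]=np.nan; return P
E
python3 - <<'E'
from h import *
for n in ("top","scene"):
    f=grab(n,n+'0'); print(n,f['K'].round(1).tolist(),f['world_from_camera'].round(3).tolist())
s=r.sense(); print(s)
print(r.grip_point_offset)
E
```

```text
top [[373.1, 0.0, 253.0], [0.0, 373.1, 191.6], [0.0, 0.0, 1.0]] [[-0.006, 0.997, -0.081, 472.89], [-1.0, -0.007, -0.003, -4.314], [-0.004, 0.081, 0.997, 960.571], [0.0, 0.0, 0.0, 1.0]]
scene [[465.0, 0.0, 256.4], [0.0, 465.0, 194.8], [0.0, 0.0, 1.0]] [[-0.878, -0.377, 0.295, 899.041], [0.479, -0.709, 0.518, 573.321], [0.013, 0.596, 0.803, 977.567], [0.0, 0.0, 0.0, 1.0]]
{'clock': 0.1, 'qpos': array([ 1.16857480e+00,  3.53570644e-01,  1.63403915e+00, -5.19683339e-07,
        1.15518229e+00, -2.41765711e-03]), 'qvel': array([-0.00197185, -0.00060367, -0.00255333,  0.00052429,  0.00077644,
       -0.0003795 ]), 'joint_efforts': array([-2.30955746e-03, -6.06364989e+01, -3.42817247e+01, -1.88269837e-04,
        4.02306381e-03,  1.65699134e-05]), 'eef_pos': array([243.12392877, 575.33052798, 230.65071691]), 'tcp_rot': array([-3.14039322e+00, -2.42462848e-06,  2.74178899e+00]), 'contact_force': array([ 0.00445013,  0.49508351, -0.33572713]), 'wrist_torque': array([-0.06571306,  0.04910979,  0.02718881]), 'grasp_force': 0.0, 'opening': 1.0001502122072194}
18.700000000000003
```

View pics/top0.png

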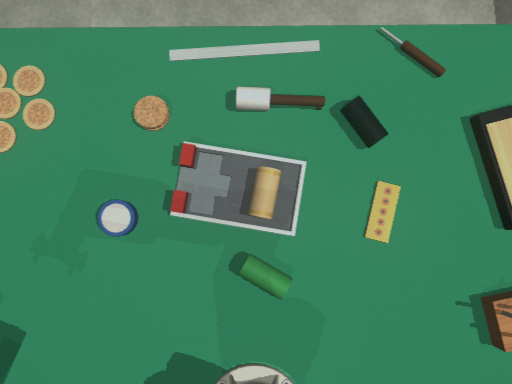

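View pics/scene0.png

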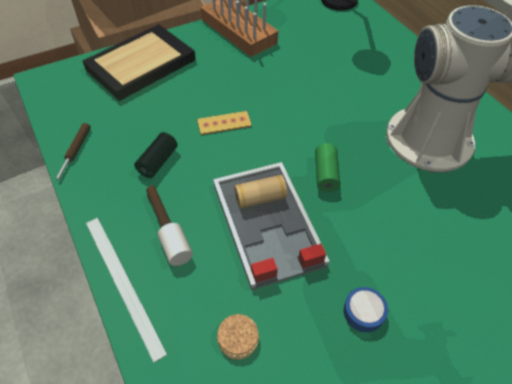

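Top view: beech roller with brass ends at (264,193) on the bed; look-alikes are the black cylinder (364,122) and the green one (266,276), to be left alone. The brass plate with copper dots is at (383,212), the tin at (117,217), the mallet at (280,99) and the coasters at (151,112). The red stops at (187,155) and (179,201) put the bed's +x along the image's left, i.e. about world +y. Next I confirm in an enlarged crop and measure with depth.

Run:
```python
from h import *
f=load('top0'); P=cloud(f); im=f['img']
c=im[130:255,160:415]; cv2.imwrite('pics/crop0.png',cv2.resize(c[:,:,::-1],None,fx=3.1,fy=3.1,interpolation=cv2.INTER_CUBIC))
hsv=cv2.cvtColor(im,cv2.COLOR_RGB2HSV)
def rect(n,m,z):
    q=P[m]; q=q[~np.isnan(q).any(1)]
    a=cv2.minAreaRect(q[:,:2].astype(np.float32)); print(n,len(q),'rect',np.round(a[0],1),np.round(a[1],1),round(a[2],2),'zmed',np.median(q[:,2]).round(1),z)
    return q
u=np.zeros(im.shape[:2],bool)
def box(x0,x1,y0,y1):
    b=u.copy(); b[y0:y1,x0:x1]=1; return b
bench=P[300:330,180:220].reshape(-1,3); print('bench z',np.nanmedian(bench[:,2]))
rect('plate',box(358,410,172,252)&((hsv[...,0]<35)|(hsv[...,0]>170))&(hsv[...,1]>60),8)
rect('roller',box(235,290,150,230)&(P[...,2]>35)&(hsv[...,0]<40),80)
bedm=box(160,315,135,245)&(P[...,2]>12)
q=rect('bed',bedm,28)
for n,b in (('s1',box(172,200,138,170)),('s2',box(165,195,185,216))):
    rect(n,b&(P[...,2]>45),58)
```

```text
bench z 0.17173413888957612
plate 1348 rect [ 498.1 -331.4] [ 64.  149.3] 74.91 zmed 7.9 8
roller 1244 rect [544.5 -27.8] [ 60.  121.3] 78.1 zmed 75.8 80
bed 8329 rect [559.2  36.9] [315.3 190.3] 80.06 zmed 21.0 28
s1 288 rect [640.  162.1] [30.5 53.4] 80.14 zmed 57.7 58
s2 290 rect [525.  182.2] [30.8 52.6] 80.11 zmed 57.8 58
```

View pics/crop0.png

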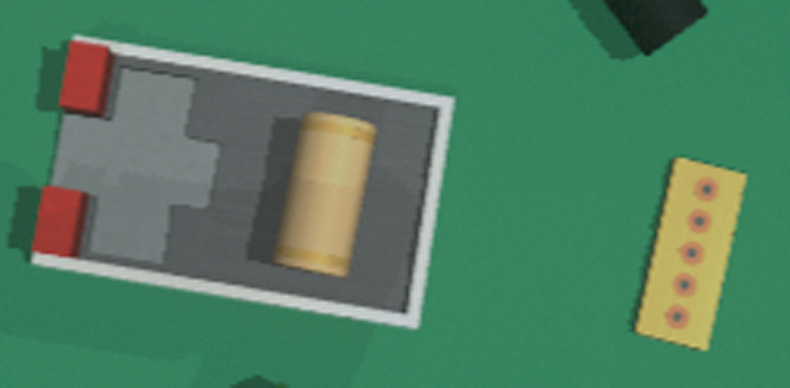

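The crop shows the plate with five copper dots at crop (690,253) and the beech roller with two brass bands at (325,193), which fit the description. The green and black cylinders are decoys. Bed origin is about (557.9, 29.5) with its x axis at 80.1°. The recess is at (573.7, 120.1). The plate's centre is (498, -331) with its x axis at 74.9°.

```bash
cat >> h.py <<'E'
def to(x,y,z,yaxis):   # shift/turn from measured pose to TCP target, tool down, tool y at yaxis deg
    s=r.sense(); R0=R.from_euler('xyz',s['tcp_rot']); Rt=R.from_euler('xyz',[np.pi,0,np.radians(yaxis+90)])
    d=R0.inv().apply(np.array([x,y,z])-s['eef_pos'])/1000
    print('turn',(R0.inv()*Rt).as_rotvec(degrees=True).round(2),'shift',d.round(4))
BO=np.array([557.9,29.5]); BA=80.1
def bed(x,y):
    a=np.radians(BA); return BO+x*np.array([np.cos(a),np.sin(a)])+y*np.array([-np.sin(a),np.cos(a)])
E
python3 -c "
from h import *
to(498.1,-331.4,150,74.9)"
```

```text
turn [-0.07 -0.   -7.81] shift [-0.5878 -0.7359  0.0815]
```

```bash
python3 -m creep '-0.07 0 -7.8 -0.588 -0.736 0.02 40;-0.07 0 -7.8 -0.588 -0.736 0.02 40;-0.07 0 -7.8 -0.588 -0.736 0.02 40;-0.07 0 -7.8 -0.588 -0.736 0.02 40;-0.07 0 -7.8 -0.588 -0.736 0.02 40;-0.07 0 -7.8 -0.588 -0.736 0.02 40;-0.07 0 -7.8 -0.588 -0.736 0.02 40;-0.07 0 -7.8 -0.588 -0.736 0.02 40' 40; python3 -c "
from h import *
to(498.1,-331.4,150,74.9)"
```

```text
clock: 1.1
eef_pos: [378.8, 92.6, 220.8]
tcp_rot: [3.14, 0.001, 2.878]
contact_force: [1.4, 0.7, -0.4]
opening: 0.844
grasp_force: 0.0
turn [0.09 0.04 0.02] shift [-0.2255 -0.3785  0.0703]
```

```bash
python3 -m creep '0 0 0 -0.2255 -0.3785 0.07 40;0 0 0 -0.2255 -0.3785 0.07 40;0 0 0 -0.2255 -0.3785 0.07 40;0 0 0 -0.2255 -0.3785 0.07 40;0 0 0 -0.2255 -0.3785 0.07 40;0 0 0 -0.2255 -0.3785 0.07 40;0 0 0 -0.2255 -0.3785 0.07 40;0 0 0 -0.2255 -0.3785 0.07 40'
python3 - <<'E'
from h import *
f=grab('wrist','w1'); P=cloud(f)
hsv=cv2.cvtColor(f['img'],cv2.COLOR_RGB2HSV)
m=((hsv[...,0]<35)|(hsv[...,0]>170))&(hsv[...,1]>60)&(abs(P[...,2]-8)<5)
q=P[m]; print(len(q),cv2.minAreaRect(q[:,:2].astype(np.float32)),np.median(q[:,2]))
to(498.1,-331.4,20,74.9)
E
```

```text
clock: 2.1
eef_pos: [498.0, -332.9, 149.0]
tcp_rot: [3.141, -0.0, 2.875]
contact_force: [0.5, -0.4, 0.2]
opening: 0.844
grasp_force: 0.0
7836 ((549.1728515625, -437.80322265625), (150.0254669189453, 376.884765625), 25.768627166748047) 8.320085071474836
turn [ 0.08 -0.05 -0.14] shift [-0.0004  0.0004  0.129 ]
```

View pics/w1.png

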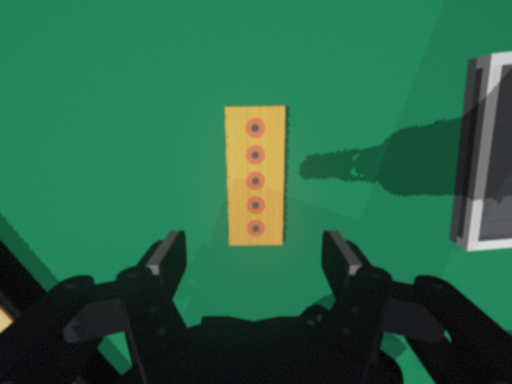

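The wrist view shows the plate at pixels (225-286, 105-245), lined up with the fingers. I measure it alone.

Run:
```python
from h import *
f=load('w1'); P=cloud(f)
hsv=cv2.cvtColor(f['img'],cv2.COLOR_RGB2HSV)
m=((hsv[...,0]<35)|(hsv[...,0]>170))&(hsv[...,1]>60)&(abs(P[...,2]-8)<3)
b=np.zeros_like(m); b[95:255,212:298]=1
q=P[m&b]; print(len(q),cv2.minAreaRect(q[:,:2].astype(np.float32)),q[:,:2].mean(0))
```

```text
7822 ((498.0072326660156, -331.5399475097656), (59.97883987426758, 150.0639190673828), 75.23632049560547) [ 492.66723052 -330.16945448]
```

```bash
python3 -m creep '0.08 -0.05 -0.4 -0.0004 0.0014 0.05 40;0.08 -0.05 -0.4 -0.0004 0.0014 0.1 40;0.08 -0.05 -0.4 -0.0004 0.0014 0.135 40;0.08 -0.05 -0.4 -0.0004 0.0014 0.148 40;0.08 -0.05 -0.4 -0.0004 0.0014 0.148 40;0.08 -0.05 -0.4 -0.0004 0.0014 0.148 40' ; python3 -c "
from h import *
to(498,-331.5,-2,75.24)"
```

```text
clock: 2.9
eef_pos: [499.5, -328.5, 3.8]
tcp_rot: [-3.141, 0.003, 2.885]
contact_force: [0.2, -0.2, 0.1]
opening: 0.846
grasp_force: 0.0
turn [-0.05  0.18  0.07] shift [ 0.0007 -0.0033  0.0058]
```

```bash
python3 -m creep '0 0.18 0 0.0007 -0.0033 0.004 40;0 0.18 0 0.0007 -0.0033 0.004 40;0 0.18 0 0.0007 -0.0033 0.004 40' ; python3 -c "
from h import *
to(498,-331.5,-2,75.24)"
```

```text
clock: 3.28
eef_pos: [497.1, -331.4, -1.5]
tcp_rot: [-3.141, -0.002, 2.885]
contact_force: [-1.4, 0.1, -0.1]
opening: 0.851
grasp_force: 0.0
turn [-0.02 -0.11  0.04] shift [-0.0009  0.0001  0.0005]
```

Close.

```bash
python3 -m creep '0 0 0 -0.0008 0 0.0005 255;0 0 0 -0.0008 0 0.0005 255;0 0 0 -0.0008 0 0.0005 255;0 0 0 -0.0008 0 0.0005 255;0 0 0 -0.0008 0 0.0005 255;0 0 0 -0.0008 0 0.0005 255' 60; python3 -c "
from h import *
to(498,-331.5,-2,75.24)"
```

```text
clock: 4.03
eef_pos: [497.7, -331.3, -1.4]
tcp_rot: [-3.141, -0.003, 2.885]
contact_force: [-3.1, 1.9, 11.2]
opening: 0.675
grasp_force: 61.5
turn [-0.01 -0.14  0.05] shift [-0.0003 -0.0001  0.0006]
```

```bash
python3 -m creep '0 0 0 0 0 -0.03 255;0 0 0 0 0 -0.08 255;0 0 0 0 0 -0.13 255;0 0 0 0 0 -0.15 255;0 0 0 0 0 -0.15 255' ; python3 -c "
from h import *
x,y=bed(92,0);print(x,y)
to(x,y,150,80.1)"
```

```text
clock: 4.65
eef_pos: [498.9, -331.9, 149.2]
tcp_rot: [-3.14, 0.001, 2.885]
contact_force: [-1.3, 0.1, -2.6]
opening: 0.672
grasp_force: 66.1
573.7174772257057 120.1300580062392
turn [-0.07  0.03 -4.8 ] shift [ 0.0424  0.4562 -0.0014]
```

```bash
python3 -m creep '0 0 -1 0.005 0.05 0 255;0 0 -2 0.01 0.11 0 255;0 0 -3 0.016 0.17 0 255;0 0 -4.8 0.021 0.23 0 255;0 0 -4.8 0.027 0.29 0 255;0 0 -4.8 0.033 0.35 0 255;0 0 -4.8 0.038 0.41 0 255;0 0 -4.8 0.0424 0.456 0 255';python3 -m creep '0 0 0 0 0 0 255;0 0 0 0 0 0 255'
python3 - <<'E'
from h import *
f=grab('wrist','w2')
x,y=bed(92,0)
to(x,y,60,80.1)
E
```

```text
clock: 5.65
eef_pos: [572.0, 122.7, 145.8]
tcp_rot: [-3.141, -0.005, 2.97]
contact_force: [1.1, -0.3, -2.2]
opening: 0.671
grasp_force: 66.1
clock: 5.9
eef_pos: [571.8, 120.0, 146.1]
tcp_rot: [-3.14, -0.005, 2.969]
contact_force: [0.7, -0.6, -2.4]
opening: 0.675
grasp_force: 66.1
turn [-0.07 -0.24 -0.02] shift [-0.002   0.0011  0.0865]
```

View pics/w2.png

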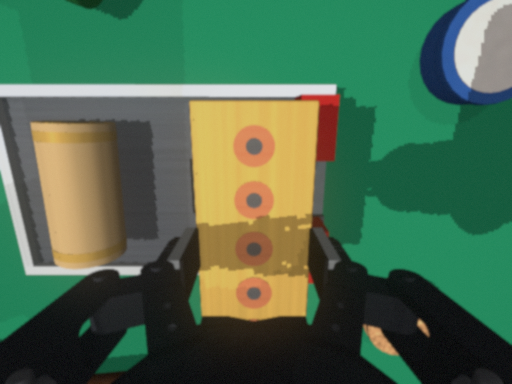

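The plate is held between the fingers at pixels (190-320, 100-320), with the roller at (80,195). I measure the held plate's pose relative to the TCP.

Run:
```python
from h import *
f=load('w2'); P=cloud(f); hsv=cv2.cvtColor(f['img'],cv2.COLOR_RGB2HSV)
b=np.zeros(P.shape[:2],bool); b[95:220,185:325]=1
m=b&(P[...,2]>110)&((hsv[...,0]<35)|(hsv[...,0]>170))&(hsv[...,1]>60)
q=P[m]; print(len(q),'z',np.percentile(q[:,2],[1,50,99]).round(1))
A=np.c_[q[:,:2],np.ones(len(q))]; print('tilt',np.linalg.lstsq(A,q[:,2],rcond=None)[0])
c,s,a=cv2.minAreaRect(q[:,:2].astype(np.float32)); print(c,s,a)
bp=cv2.boxPoints((c,s,a)); a_=np.radians(BA); ex=np.array([np.cos(a_),np.sin(a_)]);ey=np.array([-ex[1],ex[0]])
d=(bp-r.sense()['eef_pos'][:2]); print('plate corners rel TCP along bed x,y',np.c_[d@ex,d@ey].round(1))
# stop blocks & rails from wrist
n=(hsv[...,0]<8)&(hsv[...,1]>150)&(abs(P[...,2]-58)<3); n[:,:290]=0; n[165:]=0
q=P[n]; c,s,a=cv2.minAreaRect(q[:,:2].astype(np.float32)); print('stop in bed',((np.array(c)-BO)@ex,(np.array(c)-BO)@ey),s,a)
e=q[:,:2]-BO; print((e@ex).min(),(e@ex).max(),(e@ey).min(),(e@ey).max())
```

```text
14314 z [154.3 155.8 157.3]
tilt [-2.56732343e-03  1.85821594e-04  1.57148163e+02]
(527.0906982421875, 127.34585571289062) (60.22452163696289, 58.82050323486328) 80.01069641113281
plate corners rel TCP along bed x,y [[-30.   75. ]
 [-30.1  16.2]
 [ 30.1  16.1]
 [ 30.2  74.9]]
stop in bed (np.float64(144.10499907464197), np.float64(58.55465812559149)) (30.217021942138672, 51.696537017822266) 81.69802856445312
128.34567171292466 158.52938199132 32.98701966635869 84.75730122536321
```

```bash
python3 -m creep '0 -0.24 0 -0.002 0.0006 0.04 255;0 -0.24 0 -0.002 0.0006 0.08 255;0 -0.24 0 -0.002 0.0006 0.11 255;0 -0.24 0 -0.002 0.0006 0.115 255;0 -0.24 0 -0.002 0.0006 0.115 255;0 -0.24 0 -0.002 0.0006 0.115 255' ; python3 -c "
from h import *
x,y=bed(91.6,0)
to(x,y,20,80.1)"
```

```text
clock: 6.7
eef_pos: [575.8, 120.5, 34.1]
tcp_rot: [3.141, 0.004, 2.968]
contact_force: [0.6, 0.4, -1.8]
opening: 0.671
grasp_force: 66.1
turn [ 0.04  0.23 -0.04] shift [ 0.002  -0.0011  0.0141]
```

```bash
python3 -m creep '0 0 0 0.001 -0.0006 0 255;0 0 0 0.001 -0.0006 0 255;0 0 0 0.001 -0.0006 0 255;0 0 0 0.001 -0.0006 0 255' ; python3 -c "
from h import *
x,y=bed(91.6,0)
to(x,y,20,80.1)
x,y=bed(91.6,0)
f=grab('wrist','w3')
to(x,y,20,80.1)"
```

```text
clock: 7.2
eef_pos: [573.7, 120.3, 32.8]
tcp_rot: [3.142, 0.002, 2.969]
contact_force: [-0.5, -0.1, -1.6]
opening: 0.673
grasp_force: 66.1
turn [ 0.    0.12 -0.  ] shift [-0.0001 -0.0006  0.0128]
turn [-0.    0.11 -0.  ] shift [-0.0001 -0.0005  0.0127]
```

```bash
python3 -m creep '0 0.1 0 0 -0.0005 0.006 255;0 0.1 0 0 -0.0005 0.012 255;0 0.1 0 0 -0.0005 0.015 255;0 0.1 0 0 -0.0005 0.018 255;0 0.1 0 0 -0.0005 0.02 255;0 0.1 0 0 -0.0005 0.0215 255;0 0.1 0 0 -0.0005 0.0215 255;0 0.1 0 0 -0.0005 0.0215 255' ; python3 -c "
from h import *
x,y=bed(91.6,0)
to(x,y,10.5,80.1)"
```

```text
clock: 8.25
eef_pos: [573.7, 119.7, 11.3]
tcp_rot: [3.142, 0.0, 2.969]
contact_force: [1.0, -0.5, -2.7]
opening: 0.675
grasp_force: 66.1
turn [ 0.    0.03 -0.  ] shift [ 0.0001 -0.      0.0008]
```

In, within 1 mm of the floor. Release to counts 40 and go up.

```bash
python3 -m creep '0 0 0 0 0 0.0006 255;0 0 0 0 0 0.0006 50;0 0 0 0 0 0.0006 50;0 0 0 0 0 0.0006 50;0 0 0 0 0 0.0006 50;0 0 0 0 0 -0.04 50;0 0 0 0 0 -0.09 50;0 0 0 0 0 -0.13 50'
python3 - <<'E'
from h import *
f=grab('wrist','w4'); P=cloud(f); hsv=cv2.cvtColor(f['img'],cv2.COLOR_RGB2HSV)
a_=np.radians(BA); ex=np.array([np.cos(a_),np.sin(a_)]);ey=np.array([-ex[1],ex[0]])
B=np.stack([(P[...,:2]-BO)@ex,(P[...,:2]-BO)@ey,P[...,2]],-1)
m=(B[...,2]<26)&(B[...,0]>50)&(B[...,0]<128)&(hsv[...,1]>100)&(hsv[...,0]<35)&(abs(B[...,1])<82)
q=B[m]; print(len(q),cv2.minAreaRect(q[:,:2].astype(np.float32)),np.percentile(q[:,2],[2,50,98]))
n=(B[...,2]>30)&(B[...,2]<85)&(B[...,0]<30)&(B[...,0]>-120)&(hsv[...,0]<35)&(abs(B[...,1])<82)
q=B[n]; print(len(q),cv2.minAreaRect(q[:,:2].astype(np.float32)),q[:,2].max())
E
```

```text
clock: 9.25
eef_pos: [573.8, 119.8, 143.1]
tcp_rot: [3.141, 0.001, 2.969]
contact_force: [1.1, 0.1, -0.1]
opening: 0.808
grasp_force: 0.0
8861 ((91.48277282714844, -1.7134628295898438), (152.59962463378906, 62.6296272277832), 89.8168716430664) [18.59336338 20.26686086 21.68886336]
11809 ((-57.399269104003906, 3.4247360229492188), (121.21248626708984, 55.8769645690918), 88.0194320678711) 81.8268261158178
```

View pics/w4.png

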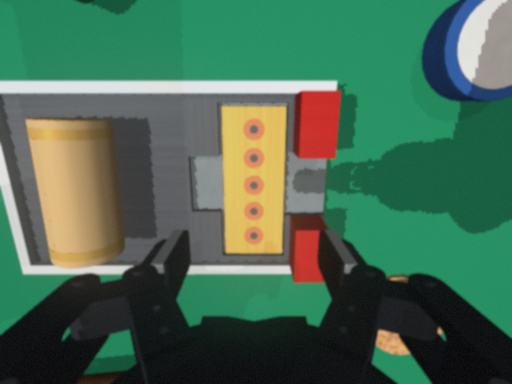

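The plate is seated flat (face at z≈20.3, centred), at pixels (222-287, 104-254); the roller is untouched at (75,190). Now for the roller: shut fingers make a flat tip about 29 mm long, so I will roll it in pressed strokes. Each one starts the hand behind the roller's top, moves twice the roller's travel, then lifts clear and steps back.

```bash
python3 -c "
from h import *
x,y=bed(-69,3.4)
to(x,y,100,80.1)"
```

```text
turn [ 0.16  0.41 -0.01] shift [ 0.0064 -0.1618  0.0476]
```

```bash
python3 -m creep '0 0.2 0 0.0064 -0.05 0 255;0 0.2 0 0.0064 -0.1 0 255;0 0.2 0 0.0064 -0.14 0.01 255;0 0.2 0 0.0064 -0.161 0.03 255;0 0.2 0 0.0064 -0.161 0.044 255;0 0.2 0 0.0064 -0.161 0.044 255;0 0.2 0 0.0064 -0.161 0.044 255;0 0.2 0 0.0064 -0.161 0.044 255' 40; python3 -c "
from h import *
x,y=bed(-69,3.4)
to(x,y,81,80.1);print(r.sense()['contact_force'])"
```

```text
clock: 10.3
eef_pos: [540.2, -37.1, 97.8]
tcp_rot: [3.141, -0.002, 2.97]
contact_force: [-0.6, 0.6, 0.1]
opening: 0.004
grasp_force: 0.0
turn [ 0.01 -0.12  0.05] shift [-0.0026 -0.0004  0.0168]
[-0.55723571  0.57278473  0.14089987]
```

Descend onto the top, gently, to feel the contact.

```bash
python3 -m creep '0 0 0 -0.0026 0 0.008 255;0 0 0 -0.0026 0 0.014 255;0 0 0 -0.0026 0 0.017 255;0 0 0 -0.0026 0 0.0175 255;0 0 0 -0.0026 0 0.0175 255'; python3 -m creep '0 0 0 0 0 0.0007 255;0 0 0 0 0 0.0007 255'; python3 -c "
from h import *
x,y=bed(-69,3.4)
to(x,y,79.5,80.1)"
```

```text
clock: 10.92
eef_pos: [541.8, -38.2, 79.8]
tcp_rot: [-3.142, -0.004, 2.969]
contact_force: [-1.9, 1.2, 3.4]
opening: 0.001
grasp_force: 1.8
clock: 11.18
eef_pos: [541.9, -38.2, 79.5]
tcp_rot: [-3.142, -0.004, 2.969]
contact_force: [-3.7, 0.8, 10.6]
opening: -0.003
grasp_force: 5.2
turn [-0.   -0.21 -0.01] shift [-0.0008  0.0005  0.    ]
```

```bash
python3 -m creep '0 0 0 0 0.005 0 255;0 0 0 0 0.011 0 255;0 0 0 0 0.017 0 255;0 0 0 0 0.023 0 255;0 0 0 0 0.029 0 255;0 0 0 0 0.035 0 255;0 0 0 0 0.041 0 255;0 0 0 0 0.045 0 255'
cat >> h.py <<'E'
def roller(cam='top',fn='tmp'):
    f=grab(cam,fn); P=cloud(f); hsv=cv2.cvtColor(f['img'],cv2.COLOR_RGB2HSV)
    a=np.radians(BA); ex=np.array([np.cos(a),np.sin(a)]);ey=np.array([-ex[1],ex[0]])
    B=np.stack([(P[...,:2]-BO)@ex,(P[...,:2]-BO)@ey,P[...,2]],-1)
    m=(hsv[...,0]>8)&(hsv[...,0]<32)&(hsv[...,1]>70)&(B[...,2]>38)&(B[...,2]<84)&(abs(B[...,0])<135)&(abs(B[...,1])<85)
    q=B[m]; print('roller',len(q),np.concatenate(cv2.minAreaRect(q[:,:2].astype(np.float32))[:2]).round(1),cv2.minAreaRect(q[:,:2].astype(np.float32))[2], 'ext',q.min(0).round(1),q.max(0).round(1))
    t=r.sense()['eef_pos'][:2]-BO; print('hand',(t@ex).round(1),(t@ey).round(1)); return B,m
E
python3 -c "
from h import *
roller()"
```

```text
clock: 12.18
eef_pos: [550.5, 6.4, 79.2]
tcp_rot: [3.141, -0.002, 2.969]
contact_force: [1.7, 1.3, 0.9]
opening: -0.001
grasp_force: 0.8
roller 341 [-36.3  39.5  47.1  56.2] 88.11377716064453 ext [-65.   16.8  38.7] [-7.9 63.6 82.4]
hand -23.8 3.5
```

```bash
python3 -m creep '0 0 0 0 0 -0.008 255;0 0 0 0 -0.012 -0.01 255;0 0 0 0 -0.024 -0.01 255;0 0 0 0 -0.024 -0.007 255;0 0 0 0 -0.024 -0.002 255;0 0 0 0 -0.024 0 255;0 0 0 0 -0.024 0.0003 255;0 0 0 0 -0.024 0.0003 255'; python3 -m creep '0 0 0 0 0.005 0 255;0 0 0 0 0.011 0 255;0 0 0 0 0.017 0 255;0 0 0 0 0.023 0 255;0 0 0 0 0.029 0 255;0 0 0 0 0.035 0 255;0 0 0 0 0.041 0 255;0 0 0 0 0.045 0 255';python3 -c "
from h import *
roller()"
```

```text
clock: 13.22
eef_pos: [545.7, -17.3, 79.3]
tcp_rot: [-3.141, -0.003, 2.969]
contact_force: [-4.1, -0.6, 11.4]
opening: 0.005
grasp_force: 5.8
clock: 14.22
eef_pos: [554.9, 27.4, 79.4]
tcp_rot: [3.141, -0.0, 2.969]
contact_force: [2.2, 0.4, 4.3]
opening: 0.002
grasp_force: 2.0
roller 368 [-13.   37.2  49.8  57.1] 88.19099426269531 ext [-42.1  13.2  51.6] [16.  62.9 83.4]
hand -2.2 2.6
```

```bash
python3 -m creep '0 0 0 0 0 -0.008 255;0 0 0 0 -0.012 -0.01 255;0 0 0 0 -0.023 -0.01 255;0 0 0 0 -0.023 -0.007 255;0 0 0 0 -0.023 -0.002 255;0 0 0 0 -0.023 0 255;0 0 0 0 -0.023 0.0003 255;0 0 0 0 -0.023 0.0003 255'; python3 -m creep '0 0 0 0 0.005 0 255;0 0 0 0 0.011 0 255;0 0 0 0 0.017 0 255;0 0 0 0 0.023 0 255;0 0 0 0 0.029 0 255;0 0 0 0 0.035 0 255;0 0 0 0 0.041 0 255;0 0 0 0 0.045 0 255';python3 -c "
from h import *
roller()"
```

```text
clock: 15.28
eef_pos: [549.5, 4.3, 79.1]
tcp_rot: [-3.142, -0.003, 2.969]
contact_force: [-3.5, -0.8, 14.1]
opening: -0.0
grasp_force: 6.4
clock: 16.27
eef_pos: [558.9, 49.2, 79.4]
tcp_rot: [3.141, -0.0, 2.969]
contact_force: [1.5, -0.2, 7.4]
opening: 0.004
grasp_force: 3.6
roller 394 [  8.4   2.6 117.6  57.3] 88.08175659179688 ext [-19.7 -55.7  45.7] [38.6 62.2 83.8]
hand 19.9 2.4
```

```bash
python3 -m creep '0 0 0 0 0 -0.008 255;0 0 0 0 -0.012 -0.01 255;0 0 0 0 -0.023 -0.01 255;0 0 0 0 -0.023 -0.007 255;0 0 0 0 -0.023 -0.002 255;0 0 0 0 -0.023 0 255;0 0 0 0 -0.023 0 255;0 0 0 0 -0.023 0 255'; python3 -m creep '0 0 0 0 0.005 0 255;0 0 0 0 0.011 0 255;0 0 0 0 0.017 0 255;0 0 0 0 0.023 0 255;0 0 0 0 0.029 0 255;0 0 0 0 0.035 0 255;0 0 0 0 0.041 0 255;0 0 0 0 0.045 0 255';python3 -c "
from h import *
roller()"
```

```text
clock: 17.32
eef_pos: [553.3, 26.0, 78.9]
tcp_rot: [-3.142, -0.003, 2.969]
contact_force: [-2.7, -0.8, 10.9]
opening: 0.001
grasp_force: 5.5
clock: 18.32
eef_pos: [562.7, 70.9, 79.5]
tcp_rot: [3.141, 0.0, 2.969]
contact_force: [1.7, 0.2, 8.7]
opening: 0.002
grasp_force: 4.1
roller 335 [36.9 42.1 55.4 49.6] 13.168956756591797 ext [ 5.3 12.  44.6] [63.2 61.  83. ]
hand 42.0 2.4
```

```bash
python3 -m creep '0 0 0 0 0 -0.008 255;0 0 0 0 -0.012 -0.01 255;0 0 0 0 -0.022 -0.01 255;0 0 0 0 -0.022 -0.007 255;0 0 0 0 -0.022 -0.002 255;0 0 0 0 -0.022 0 255;0 0 0 0 -0.022 0.0003 255;0 0 0 0 -0.022 0.0003 255'; python3 -m creep '0 0 0 0 0.005 0 255;0 0 0 0 0.011 0 255;0 0 0 0 0.017 0 255;0 0 0 0 0.023 0 255;0 0 0 0 0.029 0 255;0 0 0 0 0.035 0 255;0 0 0 0 0.041 0 255;0 0 0 0 0.046 0 255';python3 -c "
from h import *
roller()"
```

```text
clock: 19.38
eef_pos: [557.3, 48.7, 78.9]
tcp_rot: [-3.142, -0.003, 2.969]
contact_force: [-5.1, -1.2, 12.9]
opening: -0.001
grasp_force: 6.8
clock: 20.38
eef_pos: [566.9, 94.6, 79.4]
tcp_rot: [3.14, 0.0, 2.969]
contact_force: [0.5, 0.4, 8.7]
opening: 0.003
grasp_force: 4.3
roller 168 [69.3 44.1 34.1 35.7] 10.105755805969238 ext [49.6 24.  52.9] [86.6 59.7 83.2]
hand 66.2 2.2
```

```bash
python3 -m creep '0 0 0 0 0 -0.008 255;0 0 0 -0.002 -0.012 -0.01 255;0 0 0 -0.003 -0.021 -0.01 255;0 0 0 -0.003 -0.021 -0.007 255;0 0 0 -0.003 -0.021 -0.002 255;0 0 0 -0.003 -0.021 0.0003 255;0 0 0 -0.003 -0.021 0.0007 255;0 0 0 -0.003 -0.021 0.0007 255'; python3 -m creep '0 0 0 0 0.005 0.0001 255;0 0 0 0 0.011 0.0002 255;0 0 0 0 0.017 0.0003 255;0 0 0 0 0.023 0.0004 255'; python3 -m creep '0 0 0 0 0.006 0 255;0 0 0 0 0.012 0 255;0 0 0 0 0.018 0 255;0 0 0 0 0.022 0 255';python3 -c "
from h import *
roller()"
```

```text
clock: 21.42
eef_pos: [564.7, 72.9, 79.0]
tcp_rot: [3.141, -0.003, 2.969]
contact_force: [-6.3, -1.3, 23.8]
opening: -0.001
grasp_force: 11.7
clock: 21.92
eef_pos: [569.7, 96.3, 79.7]
tcp_rot: [3.14, -0.001, 2.969]
contact_force: [-6.9, 1.6, 31.1]
opening: 0.002
grasp_force: 15.4
clock: 22.42
eef_pos: [574.2, 118.1, 78.9]
tcp_rot: [3.14, 0.001, 2.969]
contact_force: [-0.0, 1.0, 15.0]
opening: 0.001
grasp_force: 7.5
roller 138 [ 78.1  -0.4 132.1  25.5] 62.70334243774414 ext [ 47.2 -61.1  49.3] [110.1  58.2  78.4]
hand 90.5 -0.9
```

```bash
python3 -m creep '0 0 0 0 0 -0.008 255;0 0 0 -0.002 -0.012 -0.01 255;0 0 0 -0.004 -0.022 -0.01 255;0 0 0 -0.004 -0.022 -0.007 255;0 0 0 -0.004 -0.022 -0.002 255;0 0 0 -0.004 -0.022 -0.0008 255;0 0 0 -0.004 -0.022 -0.0005 255;0 0 0 -0.004 -0.022 -0.0005 255'; python3 -m creep '0 0 0 0 0.005 0.0001 255;0 0 0 0 0.011 0.0002 255;0 0 0 0 0.017 0.0003 255;0 0 0 0 0.023 0.0003 255'; python3 -m creep '0 0 0 0 0.005 0 255;0 0 0 0 0.010 0 255;0 0 0 0 0.015 0 255;0 0 0 0 0.019 0 255';python3 -c "
from h import *
roller()"
```

```text
clock: 23.48
eef_pos: [572.7, 94.9, 79.1]
tcp_rot: [3.141, -0.003, 2.969]
contact_force: [-6.4, -0.0, 23.4]
opening: 0.001
grasp_force: 11.5
clock: 23.98
eef_pos: [577.6, 118.3, 79.7]
tcp_rot: [3.14, -0.001, 2.969]
contact_force: [-5.3, 1.4, 28.7]
opening: -0.0
grasp_force: 13.8
clock: 24.48
eef_pos: [581.5, 136.4, 79.2]
tcp_rot: [3.141, 0.001, 2.969]
contact_force: [-0.6, -3.4, 18.4]
opening: 0.001
grasp_force: 8.2
roller 148 [ 80.  -22.   81.   21.8] 89.0610122680664 ext [ 68.5 -62.6  45.8] [90.3 18.7 80.4]
hand 109.7 -5.0
```

```bash
python3 -m creep '0 0 0 0 0 -0.015 255;0 0 0 0 -0.03 -0.05 255;0 0 0 0 -0.08 -0.08 255;0 0 0 0 -0.13 -0.08 255;0 0 0 0 -0.16 -0.08 255;0 0 0 0 -0.16 -0.08 255;0 0 0 0 -0.16 -0.08 255';python3 - <<'E'
from h import *
for c in('top','wrist'):
    B,m=roller(c,c+'9'); q=B[m]
    t=q[q[:,2]>76]; print('ridge',t[:,0].mean(), 'slope',np.polyfit(t[:,1],t[:,0],1))
    for lo,hi in((-58,-35),(-35,0),(0,35),(35,58)):
        k=q[(q[:,1]>lo)&(q[:,1]<hi)]; print(lo,k[:,0].min().round(1),k[:,0].max().round(1),k[:,2].max().round(1))
E
```

```text
clock: 25.4
eef_pos: [552.3, -21.2, 157.1]
tcp_rot: [3.141, -0.003, 2.968]
contact_force: [0.1, 0.2, -0.5]
opening: -0.001
grasp_force: 0.0
roller 1012 [102.4  -2.2  53.5 121.6] 1.3725980520248413 ext [ 74.3 -63.   50.4] [128.3  58.1  83.7]
hand -50.6 -3.3
ridge 98.06322352779414 slope [-6.14155439e-03  9.80502267e+01]
-58 77.3 126.4 82.7
-35 76.0 127.6 83.6
0 75.0 128.3 83.7
35 74.3 126.9 83.0
roller 10262 [100.3 -12.4 142.2  67.1] 89.68560028076172 ext [ 66.5 -83.6  38. ] [133.7  58.6  82.7]
hand -50.4 -3.3
ridge 95.50888706422137 slope [3.57940617e-03 9.54995926e+01]
-58 66.5 128.5 81.6
-35 66.7 133.7 82.3
0 67.0 129.4 82.4
35 67.0 129.7 82.7
```

View pics/wrist9.png

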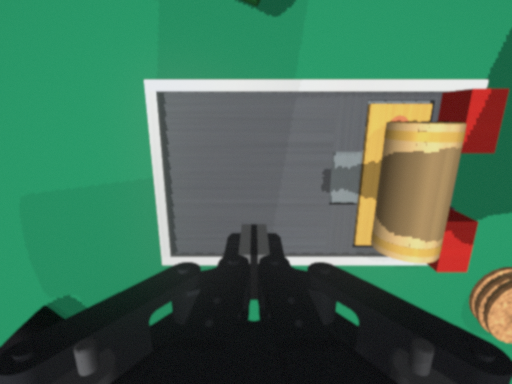

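The roller is at the stops at wrist pixels (420,190), maybe with a small gap. I fit a cylinder to the depth to judge it.

Run:
```python
from h import *
from scipy.optimize import least_squares
a=np.radians(BA); ex=np.array([np.cos(a),np.sin(a)]);ey=np.array([-ex[1],ex[0]])
for c in('top9','wrist9'):
    f=load(c);P=cloud(f);hsv=cv2.cvtColor(f['img'],cv2.COLOR_RGB2HSV)
    B=np.stack([(P[...,:2]-BO)@ex,(P[...,:2]-BO)@ey,P[...,2]],-1)
    hue=(hsv[...,0]>8)&(hsv[...,0]<32)&(hsv[...,1]>70)
    q=B[hue&(B[...,2]>42)&(B[...,2]<86)&(B[...,0]>64)&(B[...,0]<135)&(abs(B[...,1])<58)]
    g=lambda p:np.hypot((q[:,0]-p[0]-p[1]*q[:,1])*np.cos(p[1]),q[:,2]-p[2])-30
    s=least_squares(g,[98,0,50],loss='soft_l1'); print(c,'x',s.x[0],'yaw rad',s.x[1],'z',s.x[2],'rms',np.std(s.fun))
    red=((hsv[...,0]<7)|(hsv[...,0]>173))&(hsv[...,1]>150)&(abs(B[...,0]-145)<25)
    for sg in(1,-1):
        k=B[red&(B[...,1]*sg>30)&(B[...,2]>54)]; print(' stop',sg,len(k),np.percentile(k[:,0],[1,50,99]).round(1))
```

```text
top9 x 98.77049535791701 yaw rad 0.0014208108538699903 z 49.81511183049429 rms 1.4553022657884174
 stop 1 234 [129.5 142.8 156.8]
 stop -1 226 [129.7 142.9 157.1]
wrist9 x 97.45588541375494 yaw rad 0.005415226178133972 z 50.285663574736475 rms 0.6318856711940277
 stop 1 2297 [127.8 142.7 157.8]
 stop -1 1576 [128.5 143.  157.4]
```

The roller is square (under 0.006 rad) with a gap of about 1 mm or less, resting at z≈50. It squared itself from 0.03 rad, which shows it met both blocks. The hand is clear, so I hand in.

```bash
python3 -m creep '0 0 0 0 0 -0.02 255;0 0 0 0 0 -0.02 255;0 0 0 0 0 -0.02 255' && python3 -c "
from h import *
print(r.sign_off())"
```

```text
clock: 25.88
eef_pos: [552.2, -21.2, 176.7]
tcp_rot: [3.142, -0.004, 2.969]
contact_force: [-0.5, 0.6, 0.0]
opening: -0.001
grasp_force: 0.0
the job is handed in; nothing more can be done
None
```

The job is handed in, but no verdict came back: by the last measurements the plate is seated in the recess and the roller lies on it, released and square within about 1 mm of both stops; over the plate the hand leaned with 15 to 31 N, at times above the 1–2 kg asked for.

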